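# Brush out the vase under the lamp

## Robot

A 7-joint arm with a two-finger parallel gripper is mounted at the origin on the work surface. World frame = base frame: x ahead of the robot, y to its left, z up, the work surface at z = 0. Lengths are in m, angles in rad, forces in N, time in s.
With the tool pointing down it reaches from about 0.4 to 0.925 m from the base axis. Payload 4.1 kg.
Tool frame: the origin (TCP) lies at the very end of the fingers, on their centre line; the grasp point (between the pads) lies 19 mm behind it (env.grasp_offset is the distance from the TCP to the grasp point, in m); x points along the fingers, y is the direction in which the jaws open and shut, and the axes are right-handed (so a half turn about x gives the same grasp; the last joint's range is limited). The gripper opens to 85 mm and grips with 20 to 120 N. Pads are 22 mm wide; open, the fingers measure 114 mm over their backs; the gripper's body (76 mm by 85 mm) begins 54 mm behind the grasp point. The pads swing forward as they close: fully open they stand 13 mm farther back than shut.
Start: joints at [1.051, 0.398, 0.045, 1.537, -0.019, 1.207, -0.051], TCP at [0.266, -0.593, 0.211] pointing down, gripper open.
Joint ranges: [-2.82, 2.82], [-0.49, 2.23], [-1.37, 1.46], [0, 2.46], [-1.36, 4.5], [0.23, 2], [-2.94, 2.94]. Speed limits (rad/s): [2.57, 2.57, 3.14, 3.14, 3.14, 3.14, 3.14].

## Interface

Orientations are given as a rotation vector (axis times angle).
In Python, from workcell import telemetry, eyes, sign_off, env gives the robot as it stands.
- The arm moves only by the tool arm_command, never from a script. Its argument "rows" is a list of rows, each a list of 6 numbers: the shift along the tool's x, y, z in mm, then the turn, a rotation vector about the tool's x, y, z in degrees. A call has 1 to 20 rows; each row shifts and turns the commanded pose from where the row before left it, along the tool's axes as they then stand; what a row does not reach is not made up. A row lasts 1/12 s, in which the tool goes at most 41.7 mm and 7.16 degrees, less where a joint would pass 70% of its speed; a pose out of reach is approached as far as the arm can. A call is refused whole if a number of a shift passes 41.7 or a number of a turn 7.16, either way. A call with a gripper value outside its range is refused whole. "claw" is the opening, from 0 (shut) to 1 (fully open), set as the call begins (left out, the last holds). The fingers move at their own pace and stop on an object; the grip force is fixed at half the most. Time passes only in rows, so rows that do not move let the fingers close. It gives the time, the measured TCP pose, the force and the opening at its end, in the units of the state.
- telemetry.state(): the state, without advancing time (a new reading comes with each control period).
- eyes.camera(name): name is "scene" or "side" or "wrist"; returns (picture, depth): 480x640x3 uint8, red, green, blue; 480x640 float32, m along the optical axis (not along the pixel's ray), 0 where there is no reading.
- eyes.camera_params(name): a dict with "intrinsics" (3x3 intrinsics, pixels), "dist" ([k1, k2, p1, p2, k3] as OpenCV has them; the pictures are not rectified), "camera_from_world" (4x4, takes a point from world to camera coordinates); the wrist camera has in their place "hand_eye" (4x4, takes a point from camera to tool coordinates, whose origin is the TCP and whose axes are the tool frame's). Camera axes: x right, y up, looking along -z (the intrinsics and any distortion apply to the point x, -y, -z); pixel columns grow to the right and rows downward; lengths in m; the calibration is good to about 2 mm. A picture is of the moment at which its call begins: read the wrist's pose just before it. camera_params takes no time and is no camera call.
- sign_off(): hands the job in, once; it reports no verdict.
The state is a dict: "time": time; "joint_pos": joint angles; "qvel": joint speeds; "joint_efforts": joint torques, N m; "tool_pos": TCP position; "orientation": TCP orientation; "force": force on the tool from outside, world axes, zero at the start; "ft_torque": the same for the moment, N m; "width": finger opening in m.
Only numpy, scipy, OpenCV 4.12 (cv2) and the standard library are available. Lean on these libraries where they do the work, as an engineer would, in place of code of your own. Each camera call takes 0.05 s, during which the arm holds its last target.

## Task

Push the small lamp's stiff arm aside so that its head is well clear of the vase, and leave it there; then take the long brush from its stand and brush the inside of the copper vase up and down three times, each time right down to the vase's floor and up again by at least half its depth. Put the brush back, bristles down, in its stand and let go. Do not shift or tip the vase, and leave the pebbles, the egg timer and the jewellery box where they are.

Things in the scene. Friction and masses are not known exactly. Their poses are not given: they have to be found in the camera images.
- vase: Copper-tone aluminium vase, loose, about 0.5 kg, 126 mm tall, widest 92 mm, round with a straight neck: outside diameter of the neck 54 mm, clear opening 46 mm all down the neck (the top 22 mm), wider below (about 84 mm) and about 65 mm at the floor. Origin at the centre of its underside, z up; the inner floor is 6 mm above the origin. Do not shift it more than about 20 mm or tip it. It may stand left or right of the middle, with the brush stand on the other side.
- vase_mouth (a point): Centre of the vase's mouth, level with its rim, 126 mm above the shelf.
- brush_grip (a point): Long brush, 200 mm, 70 g: this point lies on its axis 160 mm above its lower end, in the round wooden handle (20 mm diameter, from 115 to 200 mm above the lower end); a good place to grip. z runs up along the axis from bristles to handle. Below the handle a steel stem of 8 mm diameter, then the bristle head, 26 mm in diameter (treat it as rigid) and 62 mm long, with a flat lower end. At the start it stands upright in the stand.
- brush_tip (a point): Centre of the brush's lower end (the flat end of the bristle head).
- stand: White ceramic brush stand, loose, 0.8 kg: round cup 74 mm tall, 68 mm across the foot and 48 mm across the rim, clear opening at the rim 38 mm, slightly wider below. Origin at the centre of its underside; its inner floor, on which the brush stands, is 8 mm above the origin.
- lamp_arm (a joint): Upright pivot of the lamp's arm, in rad: 0 is the arm along -x of the lamp as built; grows counter-clockwise seen from above; range -1.9 to 1.9 either way. It is stiff (0.25 N m, about 2 N at the head) and stays where it is left.
- lamp_head (a point): Centre of the lamp's head: a flat dark steel disc, 68 mm in diameter and 20 mm thick, level, its centre 208 mm above the shelf, at the end of the arm, 140 mm from the pivot. A level bar of 12 mm diameter joins it to the post. At the start it hangs over the vase's mouth, in the brush's way; it can be pushed sideways either way with a closed gripper.
- lamp_hinge (a point): Pivot axis of the lamp's arm, at the arm's height (208 mm above the shelf), on top of an upright post of 14 mm diameter (24 mm at the pivot, up to 222 mm above the shelf) on a round base of 90 mm that is fixed to the shelf, about 140 mm from the vase on the side away from the robot.
- jewel_box: Wooden jewellery box with a brass lever latch, 114 x 154 x 81 mm, loose, about 0.9 kg; to be left alone. Origin at the centre of its underside.
- timer: White silicone egg timer, egg-shaped, 60 mm across, 71 mm tall, loose; to be left alone. Origin at the centre of its underside.
- pebble_large: Black ceramic pebble, 80 x 56 x 34 mm, loose; to be left alone. Origin at the centre of its underside.
- pebble_small: Black ceramic pebble, 64 x 48 x 28 mm, loose; to be left alone. Origin at the centre of its underside.
Things that resemble listed ones, but are neither listed nor needed, are in the scene too. Leave any brown or yellow look-alike of the stand alone.

How it is judged:
On the way, in this order (a step that is already met when the one before it is completed fails the run):
1. the lamp's head is swung clear of the vase (its centre over 100 mm aside of the vase's axis) (horizontal distance between lamp_head and vase_mouth above 0.1 m), for 0.2 s.
2. the brush's lower end is down at the vase's floor (within 16 mm of it), first time (z of brush_tip in the frame of vase below 0.022 m and horizontal distance between brush_tip and vase_mouth below 0.045 m and angle between brush_grip's own z axis and vertical below 0.5 rad), for 0.05 s.
3. the brush is drawn up again, lower end over 52 mm above the vase's floor, first time (z of brush_tip in the frame of vase above 0.058 m), for 0.05 s.
4. the brush's lower end is down at the vase's floor (within 16 mm of it), second time (all of step 2), for 0.05 s.
5. the brush is drawn up again, lower end over 52 mm above the vase's floor, second time (z of brush_tip in the frame of vase above 0.058 m), for 0.05 s.
6. the brush's lower end is down at the vase's floor (within 16 mm of it), third time (all of step 4), for 0.05 s.
7. the brush is drawn up again, lower end over 52 mm above the vase's floor, third time (z of brush_tip in the frame of vase above 0.058 m), for 0.05 s.
At the end, for the whole second after the job is handed in: Brush standing in its stand (lower end within 12 mm of its floor, 18 mm of its axis, lean under 0.25 rad), stand upright on the shelf; lamp head at rest over 100 mm aside of the vase axis; vase upright, within 20 mm of its start; bystanders within 15 mm of theirs (horizontal distance between brush_tip and stand below 0.018 m and z of brush_tip in the frame of stand below 0.02 m and angle between brush_grip's own z axis and vertical below 0.25 rad and angle between each of stand, vase's own z axis and vertical below 0.08 rad and height (world z) of stand below 0.01 m and horizontal distance between lamp_head and vase_mouth above 0.1 m and velocity of joint lamp_arm between -0.05 and 0.05 rad/s and distance of vase from where it was at the start of the episode below 0.02 m); the robot touches nothing.
It fails at once if the vase is shifted by more than 20 mm or tipped by more than 0.15 rad (distance of vase from where it was at the start of the episode above 0.02 m or angle between vase's own z axis and vertical above 0.15 rad).
It fails at once if a pebble, the egg timer or the jewellery box is shifted by more than 15 mm (distance of any of jewel_box, timer, pebble_large, pebble_small from where it was at the start of the episode above 0.015 m).
It also fails if it takes over 67 s, if anything falls off the work surface, if the arm or the gripper's body presses on something with over 40 N, if the wrist force passes 120 N, or if a joint passes its speed limit or range.

## Working session

There is one attempt and no reset: what is moved stays moved. The work goes in short steps, Python scripts to look and compute and a tool call to move; the robot and the scene stay as the last step left them, time stands still between calls to the robot, and variables do not carry over. Pictures are saved under pics/ and viewed, and the job is handed in when it is done.

Besides the shell and the picture viewer there is one more tool, called after ">>>" as name([rows], argument=value, ...), one row to a line, values as JSON. arm_command: Moves the arm, as the interface text tells. Its arguments: {"type":"object","properties":{"rows":{"type":"array","items":{"type":"array","items":{"type":"number"}}},"claw":{"type":"number"}},"required":["rows"]}

```bash
mkdir -p pics; ls
cat > h.py <<'E'
import numpy as np, cv2
from workcell import telemetry, eyes, sign_off, env
from scipy.spatial.transform import Rotation as R
E
python3 - <<'E'
from h import *
s=telemetry.state();print(s)
print(env.grasp_offset)
for n in ("scene","side"):
    p=eyes.camera_params(n);print(n,p)
    im,d=eyes.camera(n)
    cv2.imwrite(f"pics/{n}0.png",im[...,::-1]); np.savez(f"{n}0.npz",im=im,d=d,**p)
print(eyes.camera_params("wrist"))
E
```

```text
pics
{'time': 0.0, 'joint_pos': array([ 1.05098552,  0.39920096,  0.04506931,  1.53793177, -0.01871488,
        1.20689295, -0.05067393]), 'qvel': array([ 0.00138219,  0.00015074,  0.0020255 ,  0.001558  , -0.00020076,
       -0.00078896, -0.00013549]), 'joint_efforts': array([-1.19298995e-03, -4.75123537e+01,  1.36424806e+00, -2.54226726e+01,
        1.16873547e-02,  9.42440412e-03,  3.04288051e-05]), 'tool_pos': array([ 0.26523948, -0.59265382,  0.20983541]), 'orientation': array([ 1.98940006,  0.42705919, -1.99052872]), 'force': array([ 0.37410072,  0.69938596, -0.55153683]), 'ft_torque': array([-0.04210378, -0.08026047, -0.05117175]), 'width': 0.08525175700027748}
0.0187
scene {'intrinsics': array([[545.38156711,   0.        , 324.46177158],
       [  0.        , 545.38156711, 242.671707  ],
       [  0.        ,   0.        ,   1.        ]]), 'dist': array([-0.16764022,  0.        ,  0.        ,  0.        ,  0.        ]), 'camera_from_world': array([[-0.04256278,  0.99908863, -0.00321214,  0.02472378],
       [-0.82468609, -0.0333177 ,  0.56460852,  0.34631299],
       [ 0.5639
[... 538 characters left out ...]
168,  0.70358849, -1.24236816],
       [ 0.        ,  0.        ,  0.        ,  1.        ]])}
{'intrinsics': array([[339.94087724,   0.        , 319.34204728],
       [  0.        , 339.94087724, 235.60025027],
       [  0.        ,   0.        ,   1.        ]]), 'dist': array([-0.00977387,  0.        ,  0.        ,  0.        ,  0.        ]), 'hand_eye': array([[ 2.19788681e-04,  2.71100029e-01, -9.62551155e-01,
        -1.63761201e-01],
       [ 9.99999743e-01, -7.15940221e-04,  2.66969814e-05,
         1.15279632e-03],
       [-6.81891534e-04, -9.62550914e-01, -2.71100117e-01,
        -6.79031119e-02],
       [ 0.00000000e+00,  0.00000000e+00,  0.00000000e+00,
         1.00000000e+00]])}
```

View pics/scene0.png

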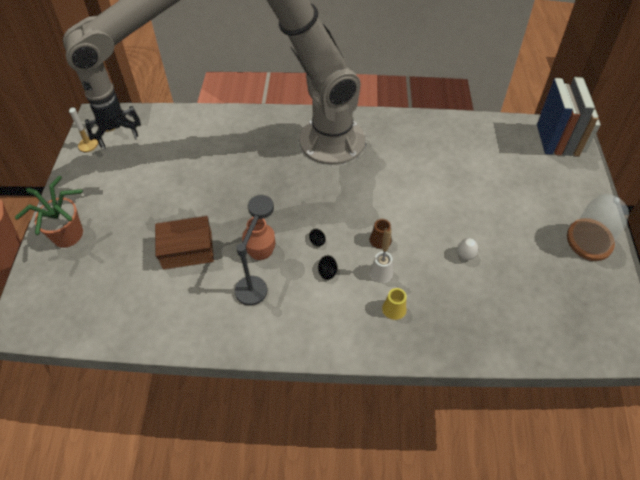

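View pics/side0.png

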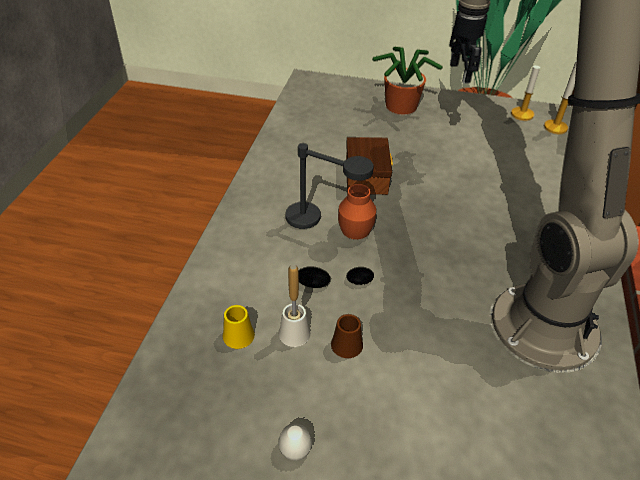

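```bash
cat >> h.py <<'E'
def par(n):
    p=eyes.camera_params(n)
    if "camera_from_world" in p: T=np.linalg.inv(p["camera_from_world"])
    else:
        s=telemetry.state(); W=np.eye(4); W[:3,:3]=R.from_rotvec(s["orientation"]).as_matrix(); W[:3,3]=s["tool_pos"]
        T=W@p["hand_eye"]
    return p["intrinsics"],p["dist"],T
def rays(P,uv):
    K,D,T=P
    n=cv2.undistortPoints(np.asarray(uv,float).reshape(-1,1,2),K,D)[:,0]
    d=np.c_[n[:,0],-n[:,1],-np.ones(len(n))]@T[:3,:3].T
    return T[:3,3],d
def onz(P,uv,z):
    o,d=rays(P,uv); return o+d*((z-o[2])/d[:,2])[:,None]
def cloud(P,depth):
    K,D,T=P
    v,u=np.mgrid[:480,:640]; o,d=rays(P,np.c_[u.ravel(),v.ravel()])
    return (o+d*depth.ravel()[:,None]).reshape(480,640,3)
def proj(P,X):
    K,D,T=P; Ti=np.linalg.inv(T); c=np.atleast_2d(X)@Ti[:3,:3].T+Ti[:3,3]
    return cv2.projectPoints(np.c_[c[:,0],-c[:,1],-c[:,2]],np.zeros(3),np.zeros(3),K,D)[0][:,0]
E
python3 - <<'E'
from h import *
for n in("scene","side"):
    z=np.load(n+"0.npz"); P=par(n); C=cloud(P,z["d"]); hsv=cv2.cvtColor(z["im"],cv2.COLOR_RGB2HSV)
    print(n)
    reg=(C[...,0]>0.2)&(C[...,0]<1)&(abs(C[...,1])<.6)&(C[...,2]>.012)&(C[...,2]<.3)&(z["d"]>0)
    k,l,st,ce=cv2.connectedComponentsWithStats(reg.astype(np.uint8),connectivity=4)
    for i in range(1,k):
        if st[i,4]<60: continue
        m=l==i; q=C[m]; print(ce[i].round(),st[i,4],np.percentile(q,[2,50,98],axis=0).round(3).tolist(),np.median(hsv[m],axis=0))
    # enlarged crop
    c=(slice(180,320),slice(140,500)) if n=="scene" else (slice(120,480),slice(200,420))
    im=cv2.resize(z["im"][c],None,fx=2.2 if n=="scene" else 1.6,fy=2.2 if n=="scene" else 1.6)
    cv2.imwrite(f"pics/{n}crop.png",im[...,::-1])
E
```

```text
scene
[134. 128.] 122 [[0.235, -0.556, 0.247], [0.251, -0.543, 0.29], [0.261, -0.524, 0.299]] [30. 25. 55.]
[255. 247.] 2456 [[0.413, -0.236, 0.013], [0.49, -0.188, 0.088], [0.627, -0.145, 0.221]] [20. 16. 84.]
[183. 241.] 2542 [[0.405, -0.478, 0.018], [0.485, -0.4, 0.079], [0.532, -0.326, 0.086]] [ 11. 143.  94.]
[382. 250.] 1030 [[0.378, 0.129, 0.014], [0.517, 0.153, 0.059], [0.544, 0.181, 0.201]] [ 18.  56. 114.]
[317. 237.] 235 [[0.386, -0.052, 0.014], [0.417, -0.029, 0.023], [0.439, -0.007, 0.032]] [60. 38. 21.]
[467. 249.] 364 [[0.432, 0.376, 0.019], [0.46, 0.397, 0.052], [0.476, 0.424, 0.071]] [ 23.   22.  150.5]
[327. 267.] 385 [[0.482, -0.02, 0.016], [0.521, 0.006, 0.028], [0.551, 0.03, 0.036]] [60. 45. 19.]
[395. 303.] 502 [[0.603, 0.163, 0.014], [0.643, 0.189, 0.047], [0.659, 0.214, 0.076]] [ 24. 163. 128.]
side
[469.  73.] 210 [[0.226, -0.552, 0.246], [0.244, -0.54, 0.278], [0.258, -0.52, 0.299]] [73.5 43.  24. ]
[350. 184.] 5053 [[0.401, -0.468, 0.013], [0.461, -0.195, 0.08], [0.616, -0.14, 0.219]] [ 11. 192.  69.]
[300. 302.] 1800 [[0.481, -0.006, 0.014], [0.512, 0.162, 0.046], [0.54, 0.186, 0.202]] [ 22.  48. 127.]
[360. 275.] 365 [[0.382, -0.045, 0.013], [0.409, -0.02, 0.023], [0.437, -0.004, 0.029]] [60. 77.  8.]
[237. 325.] 962 [[0.599, 0.168, 0.014], [0.625, 0.206, 0.048], [0.65, 0.221, 0.075]] [ 24. 255. 169.]
[347. 334.] 969 [[0.375, 0.132, 0.013], [0.402, 0.173, 0.048], [0.428, 0.187, 0.075]] [ 12. 215.  66.]
[295. 442.] 981 [[0.419, 0.386, 0.022], [0.443, 0.416, 0.055], [0.471, 0.433, 0.071]] [ 24.  38. 188.]
```

View pics/scenecrop.png

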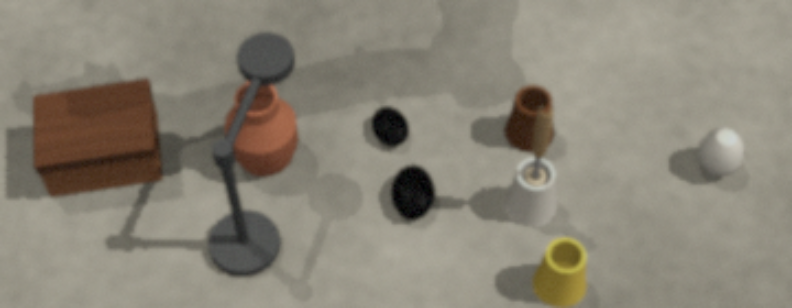

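View pics/sidecrop.png

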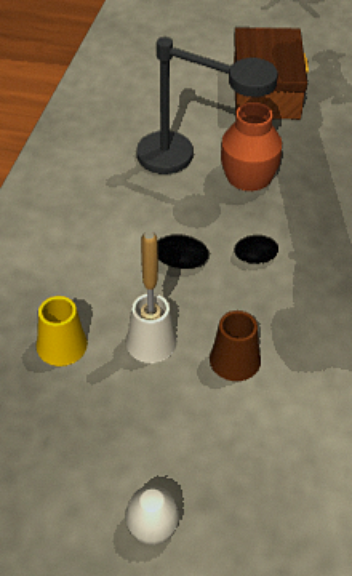

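Run:
```python
from h import *
from scipy.optimize import least_squares
def fit(q,r):
    f=least_squares(lambda c:np.hypot(q[:,0]-c[0],q[:,1]-c[1])-r,q[:,:2].mean(0),loss='soft_l1',f_scale=.002)
    return f.x.round(4),len(q),np.median(abs(f.fun)).round(4)
for n in("scene","side"):
    z=np.load(n+"0.npz"); P=par(n); C=cloud(P,z["d"]); hsv=cv2.cvtColor(z["im"],cv2.COLOR_RGB2HSV)
    X,Y,Z=C[...,0],C[...,1],C[...,2]; cam=P[2][:3,3]
    print(n,cam)
    def box(a,b,c,d,e,f): return (X>a)&(X<b)&(Y>c)&(Y<d)&(Z>e)&(Z<f)
    v=box(.38,.56,-.25,-.1,.0,.15)&(hsv[...,1]>100)
    for a,b in((.106,.122),(.1,.13)):
        m=v&(Z>a)&(Z<b);print("vase neck",a,b,fit(C[m],.027))
    print(" vase top z",np.percentile(Z[v],[90,99]))
    m=v&(Z>.03)&(Z<.085); 
    f=least_squares(lambda c:np.hypot(C[m][:,0]-c[0],C[m][:,1]-c[1])-c[2],[.48,-.18,.04],loss='soft_l1',f_scale=.002);print(" body",f.x)
    # lamp head top
    m=box(.36,.66,-.3,-.08,.200,.24); q=C[m]; print("lamp top", np.percentile(q,[1,99],axis=0).round(3))
    mh=m&(X<.46); print(" head mean",C[mh].mean(0).round(4),fit(C[mh&(Z<.206)],.034))
    mt=mh&(Z>.21); print(" head top",mt.sum(),C[mt].mean(0))
    mv=box(.53,.68,-.3,-.1,.03,.19); print(" post",fit(C[mv],.007))
    mp=box(.5,.68,-.3,-.1,.212,.23); print(" pivot",mp.sum(),C[mp].mean(0),fit(C[mp],.012))
    ms=box(.46,.56,.1,.21,.01,.073)&(hsv[...,1]<60)
    f=least_squares(lambda c:np.hypot(C[ms][:,0]-c[0],C[ms][:,1]-c[1])-(.034-.010*C[ms][:,2]/.074),[.5,.15],loss='soft_l1',f_scale=.002);print(" stand",f.x,ms.sum(),np.median(abs(f.fun)))
    mb=box(.46,.56,.1,.21,.128,.20)&(hsv[...,1]>60); print(" brush",fit(C[mb],.010))
    for a,b in((.13,.155),(.155,.175),(.175,.2)): print("   ",fit(C[mb&(Z>a)&(Z<b)],.01))
    mb=box(.46,.56,.1,.21,.19,.23); print(" brush top",Z[mb].max() if mb.any() else None, C[mb].mean(0))
```

```text
scene [1.31751089 0.03560357 1.31313314]
vase neck 0.106 0.122 (array([ 0.4526, -0.1926]), 94, np.float64(0.0018))
vase neck 0.1 0.13 (array([ 0.4523, -0.1922]), 187, np.float64(0.0019))
 vase top z [0.11548272 0.12762734]
 body [ 0.45275357 -0.19189774  0.04313415]
lamp top [[ 0.425 -0.212  0.201]
 [ 0.603 -0.138  0.224]]
 head mean [ 0.444  -0.17    0.2174] (array([ 0.456 , -0.1713]), 2, np.float64(0.0))
 head top 244 [ 0.44382249 -0.17007763  0.21757614]
 post (array([ 0.5912, -0.2037]), 177, np.float64(0.0008))
 pivot 148 [ 0.56963313 -0.19702017  0.21752863] (array([ 0.5766, -0.1983]), 148, np.float64(0.0104))
 stand [0.51414743 0.15672212] 464 0.001775748413021862
 brush (array([0.5142, 0.1569]), 115, np.float64(0.0008))
    (array([0.5138, 0.157 ]), 36, np.float64(0.0008))
    (array([0.5143, 0.1561]), 31, np.float64(0.001))
    (array([0.5143, 0.1573]), 46, np.float64(0.0008))
 brush top 0.2110495960580232 [0.52085573 0.15585403 0.19957183]
side [0.31128425 0.85856409 0.99869469]
vase neck 0.106 0.122 (array([ 0.4509, -0.1892]), 217, np.float64(0.0019))
vase neck 0.1 0.13 (array([ 0.4512, -0.1892]), 413, np.float64(0.0019))
 vase top z [0.11734663 0.12654707]
 body [ 0.45129175 -0.18793502  0.04204586]
lamp top [[ 0.423 -0.207  0.201]
 [ 0.599 -0.134  0.223]]
 head mean [ 0.4422 -0.1608  0.2147] (array([ 0.4556, -0.1703]), 42, np.float64(0.0008))
 head top 310 [ 0.44280065 -0.16430091  0.21664348]
 post (array([ 0.5911, -0.2021]), 305, np.float64(0.0011))
 pivot 132 [ 0.56963789 -0.19377003  0.21687982] (array([ 0.5747, -0.1923]), 132, np.float64(0.008))
 stand [0.51550377 0.15623011] 722 0.0011980277395584726
 brush (array([0.5154, 0.1563]), 255, np.float64(0.0006))
    (array([0.5155, 0.1564]), 79, np.float64(0.0005))
    (array([0.5154, 0.1565]), 76, np.float64(0.0007))
    (array([0.5154, 0.1563]), 93, np.float64(0.0006))
 brush top 0.2095130064902211 [0.51419731 0.1628     0.19991222]
```

Run:
```python
from h import *
s=telemetry.state(); print(R.from_rotvec(s["orientation"]).as_matrix().round(3),s["tool_pos"])
```

```text
[[-0.001  0.409 -0.913]
 [ 0.002 -0.913 -0.409]
 [-1.    -0.002  0.   ]] [ 0.26529039 -0.59275384  0.2099415 ]
```

>>> arm_command([
  [-10, 0, 0, -6.6, 0, 0],
  [-10, 0, 0, -6.6, 0, 0],
  [-10, 0, 0, -6.6, 0, 0],
  [-10, 0, 0, -6.6, 0, 0],
  [-10, 0, 0, -6.6, 0, 0],
  [-10, 0, 0, -6.6, 0, 0],
  [-10, 0, 0, -6.6, 0, 0],
  [-10, 0, 0, -6.6, 0, 0],
  [-10, 0, 0, -6.6, 0, 0],
  [-10, 0, 0, -6.5, 0, 0],
  [0, 0, 0, 0, 0, 0],
], claw=0)

```text
time: 1.02
tool_pos: [0.2659, -0.5941, 0.3127]
orientation: [1.207, 1.207, -1.208]
force: [-0.1, -1.3, 0.2]
width: 0.0002
```

>>> arm_command([
  [0, 14.4, -33, 0, 0, 0],
  [0, 14.4, -33, 0, 0, 0],
  [0, 14.4, -33, 0, 0, 0],
  [0, 14.4, -33, 0, 0, 0],
  [0, 14.4, -33, 0, 0, 0],
  [0, 14.4, -33, 0, 0, 0],
  [0, 14.4, -33, 0, 0, 0],
  [0, 14.4, -33, 0, 0, 0],
  [0, 14.4, -33, 0, 0, 0],
  [0, 14.4, -33, 0, 0, 0],
  [0, 14.4, -33, 0, 0, 0],
  [0, 14.4, -33, 0, 0, 0],
  [0, 14.4, -33, 0, 0, 0],
  [0, 14.4, -33, 0, 0, 0],
  [0, 14.4, -33, 0, 0, 0],
  [0, 0, 0, 0, 0, 0],
])

```text
time: 2.35
tool_pos: [0.4834, -0.0893, 0.3106]
orientation: [1.206, 1.216, -1.199]
force: [-0.5, 1.1, 0.3]
width: 0.0
```

>>> arm_command([
  [20.5, 0, 0, 0, 0, 0],
  [20.5, 0, 0, 0, 0, 0],
  [20.5, 0, 0, 0, 0, 0],
  [20.5, 0, 0, 0, 0, 0],
  [20.5, 0, 0, 0, 0, 0],
  [20.5, 0, 0, 0, 0, 0],
  [0, 0, 0, 0, 0, 0],
])

```text
time: 2.93
tool_pos: [0.4775, -0.0981, 0.1834]
orientation: [1.208, 1.216, -1.216]
force: [-1.0, -0.4, 0.7]
width: -0.0002
```

```bash
cat >> h.py <<'E'
def snap(n,tag,c=None,f=1):
    im,d=eyes.camera(n); o=im if c is None else cv2.resize(im[c[0]:c[1],c[2]:c[3]],None,fx=f,fy=f,interpolation=cv2.INTER_CUBIC)
    cv2.imwrite(f"pics/{n}_{tag}.png",o[...,::-1]); return im,d
E
python3 - <<'E'
from h import *
P=par("side"); s=telemetry.state(); print(s["tool_pos"],s["joint_pos"])
snap("side","a",(60,360,220,520),2)
E
```

```text
[ 0.47751398 -0.09808269  0.18338909] [ 0.6188458   0.1668099  -0.55774597  1.92885935  0.0980337   1.08193304
  0.01826296]
```

View pics/side_a.png

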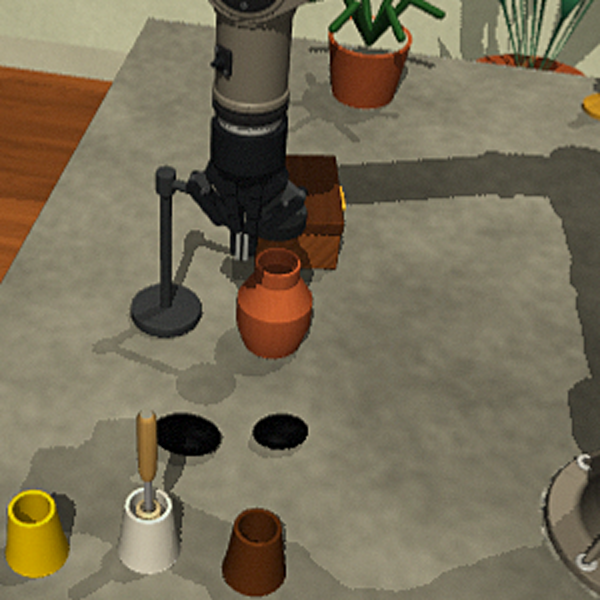

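>>> arm_command([
  [-5, -1.8, 16, 0, 0, 0],
  [0, -1.8, 16, 0, 0, 0],
  [0, -5, 9.7, 0, 0, 0],
  [0, -5, 9.7, 0, 0, 0],
  [0, -4.1, 13.2, 0, 0, 0],
  [0, -4.1, 13.2, 0, 0, 0],
  [0, -1.3, 13.7, 0, 0, 0],
  [0, -1.3, 13.7, 0, 0, 0],
])

```text
time: 3.65
tool_pos: [0.4576, -0.2032, 0.1939]
orientation: [1.21, 1.208, -1.207]
force: [2.0, 2.4, 0.3]
width: -0.0
```

Run:
```python
from h import *
s=telemetry.state(); print(s["tool_pos"],s["force"])
snap("scene","b",(120,340,140,440),2.5)
```

```text
[ 0.45762433 -0.20317232  0.19390514] [1.98100735 2.44737351 0.3393106 ]
```

View pics/scene_b.png

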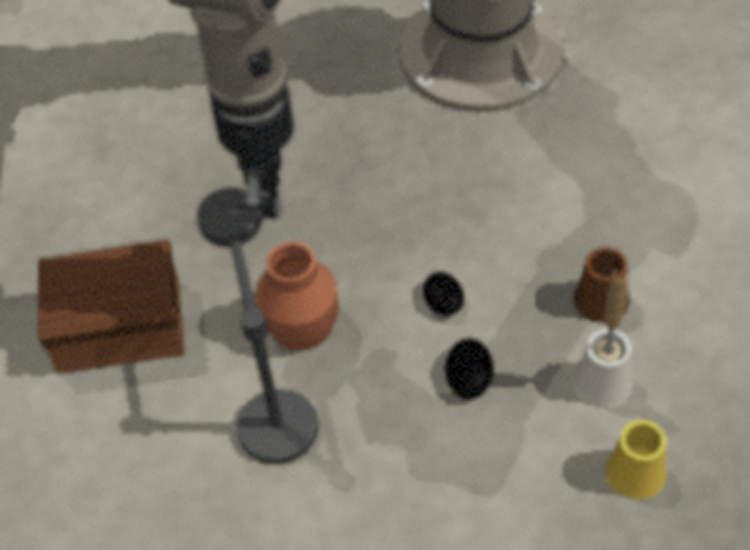

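>>> arm_command([
  [2, 1.3, 13.7, 0, 0, 0],
  [2, 1.3, 13.7, 0, 0, 0],
  [0, 4.1, 13.2, 0, 0, 0],
  [0, 4.1, 13.2, 0, 0, 0],
  [0, 6.6, 12, 0, 0, 0],
  [0, 6.6, 12, 0, 0, 0],
  [0, 6.4, 8, 0, 0, 0],
  [0, 6.4, 8, 0, 0, 0],
  [0, 7.6, 7, 0, 0, 0],
  [0, 7.6, 7, 0, 0, 0],
  [0, 0, 0, 0, 0, 0],
])

```text
time: 4.62
tool_pos: [0.5103, -0.3131, 0.1886]
orientation: [1.209, 1.208, -1.21]
force: [-0.7, 0.4, 0.7]
width: 0.0001
```

Run:
```python
from h import *
s=telemetry.state(); print(s["tool_pos"],s["force"])
im,d=snap("scene","c",(120,340,140,440),2.5)
C=cloud(par("scene"),d); m=(C[...,0]>.35)&(C[...,0]<.66)&(C[...,1]>-.45)&(C[...,1]<-.2)&(C[...,2]>.21)&(C[...,2]<.222)
q=C[m]; print(m.sum(),np.percentile(q,[1,50,99],axis=0))
```

```text
[ 0.51031478 -0.31314713  0.18863386] [-0.69669706  0.4082756   0.69420217]
664 [[ 0.51405189 -0.36721939  0.21022803]
 [ 0.56134802 -0.3250793   0.21657959]
 [ 0.60153631 -0.2030419   0.22165506]]
```

View pics/scene_c.png

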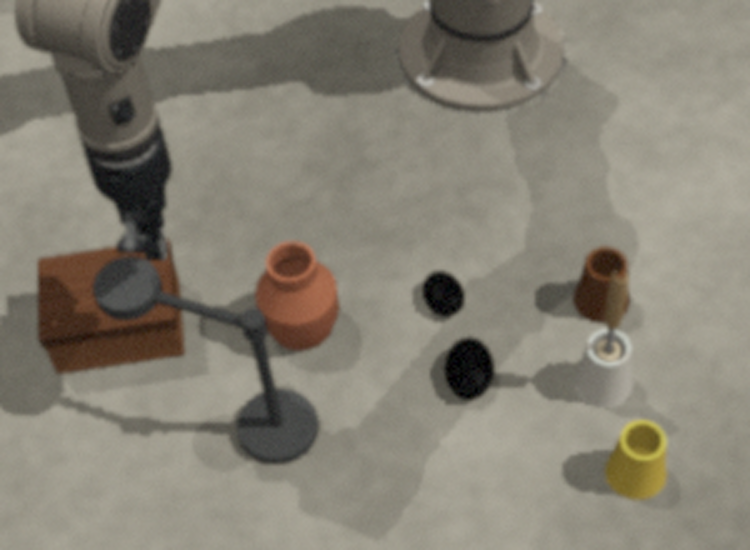

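>>> arm_command([
  [0, -10, -10, 0, 0, 0],
  [0, -10, -10, 0, 0, 0],
  [-24, 0, 0, 0, 0, 0],
  [-24, 0, 0, 0, 0, 0],
  [-24, 0, 0, 0, 0, 0],
  [-24, 0, 0, 0, 0, 0],
  [-24, 0, 0, 0, 0, 0],
])

```text
time: 5.25
tool_pos: [0.4885, -0.292, 0.3104]
orientation: [1.208, 1.207, -1.21]
force: [-0.4, 0.1, 0.1]
width: 0.0001
```

>>> arm_command([
  [0, 1.8, -32, 0, 0, 0],
  [0, 1.8, -32, 0, 0, 0],
  [0, 1.8, -32, 0, 0, 0],
  [0, 1.8, -32, 0, 0, 0],
  [0, 1.8, -32, 0, 0, 0],
  [0, 1.8, -32, 0, 0, 0],
  [0, 1.8, -32, 0, 0, 0],
  [0, 1.8, -32, 0, 0, 0],
  [0, 1.8, -32, 0, 0, 0],
  [0, 1.8, -32, 0, 0, 0],
  [0, 1.8, -32, 0, 0, 0],
  [0, 1.8, -32, 0, 0, 0],
  [0, 1.8, -32, 0, 0, 0],
  [0, 1.8, -32, 0, 0, 0],
  [0, 0, 0, 0, 0, 0],
  [0, 0, 0, 0, 0, 0],
], claw=0.7)

```text
time: 6.58
tool_pos: [0.5139, 0.1585, 0.3091]
orientation: [1.206, 1.21, -1.205]
force: [0.1, -0.8, -0.1]
width: 0.0598
```

```bash
cat > vase.py <<'E'
from h import *
from scipy.optimize import least_squares
import sys
tag=sys.argv[1]
print(telemetry.state()["tool_pos"])
for n in("scene","side"):
    im,d=snap(n,tag); P=par(n); C=cloud(P,d); hsv=cv2.cvtColor(im,cv2.COLOR_RGB2HSV)
    X,Y,Z=C[...,0],C[...,1],C[...,2]
    v=(X>.38)&(X<.53)&(Y>-.26)&(Y<-.12)&(Z>.02)&(Z<.135)&(hsv[...,1]>90)
    q=C[v&(Z>.03)&(Z<.085)]
    f=least_squares(lambda c:np.hypot(q[:,0]-c[0],q[:,1]-c[1])-c[2],[.48,-.18,.04],loss='soft_l1',f_scale=.002);print(n,"body",f.x.round(4))
    q=C[v&(Z>.106)&(Z<.124)]; cam=P[2][:2,3]; w=cam-np.array([.452,-.19]); w/=np.linalg.norm(w)
    q=q[(q[:,:2]-[.452,-.19])@w>0]   # outer front half
    f=least_squares(lambda c:np.hypot(q[:,0]-c[0],q[:,1]-c[1])-.027,[.45,-.19],loss='soft_l1',f_scale=.001);print(" neck",f.x.round(4),len(q))
    m=(Z>.123)&(Z<.130)&v; 
    if m.any():
        uv=np.argwhere(m)[:,::-1].astype(float); (c,ax,an)=cv2.fitEllipse(cv2.convexHull(uv.astype(np.float32))); print(" rim ellipse",c,ax,onz(P,[c],.126).round(4))
    m=(Z>.2)&(Z<.23)&(X>.45)&(X<.68)&(Y<-.1)&(Y>-.45); print(" lamp",np.percentile(C[m],[1,99],axis=0).round(3).tolist())
E
python3 vase.py d
```

```text
[0.51389648 0.15847472 0.30909524]
scene body [ 0.4526 -0.1916  0.043 ]
 neck [ 0.4512 -0.1921] 84
 rim ellipse (255.74264526367188, 224.2892303466797) (15.927380561828613, 19.015321731567383) [[ 0.4535 -0.1913  0.126 ]]
 lamp [[0.522, -0.367, 0.201], [0.603, -0.193, 0.224]]
side body [ 0.4515 -0.1881  0.0422]
 neck [ 0.4519 -0.1915] 139
 rim ellipse (358.5159606933594, 190.8783721923828) (14.755324363708496, 22.73819351196289) [[ 0.4511 -0.1881  0.126 ]]
 lamp [[0.518, -0.367, 0.201], [0.581, -0.258, 0.221]]
```

View pics/side_d.png

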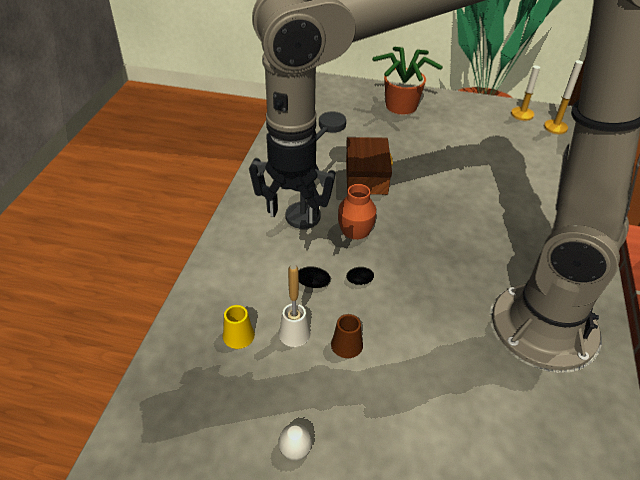

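Run:
```python
from h import *
s=telemetry.state();print(s["tool_pos"])
P=par("wrist"); im,d=snap("wrist","e")
C=cloud(P,d); hsv=cv2.cvtColor(im,cv2.COLOR_RGB2HSV)
print(proj(P,[[.5148,.1565,.208],[.5148,.1565,.074],s["tool_pos"]]))
from scipy.optimize import least_squares
m=(abs(C[...,0]-.515)<.03)&(abs(C[...,1]-.157)<.03)&(d>0)
for a,b,r in((.13,.15,.01),(.15,.175,.01),(.175,.206,.01)):
    q=C[m&(C[...,2]>a)&(C[...,2]<b)]; 
    if len(q)>5:
        f=least_squares(lambda c:np.hypot(q[:,0]-c[0],q[:,1]-c[1])-r,[.515,.157],loss='soft_l1',f_scale=.001);print(a,f.x.round(4),len(q))
q=C[m&(C[...,2]>.195)&(C[...,2]<.22)]; print(len(q),q.mean(0),q.max(0),q.min(0))
```

```text
[0.51449287 0.15523051 0.30878142]
[[319.92524738 225.27631162]
 [319.64727967 197.62938562]
 [319.80848766 275.1150595 ]]
0.13 [0.5154 0.1541] 55
0.15 [0.5154 0.1544] 92
0.175 [0.5154 0.154 ] 281
285 [0.5153012  0.15731467 0.20473043] [0.52494436 0.16420606 0.20923833] [0.50594033 0.14547863 0.19518362]
```

View pics/wrist_e.png

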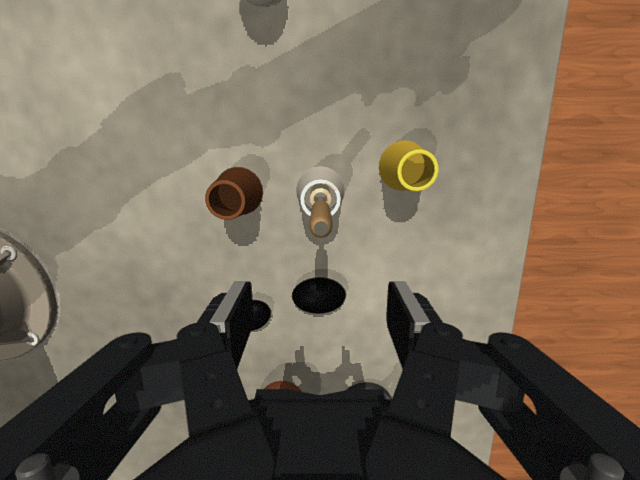

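>>> arm_command([
  [19.6, 0, 0, 0, 0, 0],
  [19.6, 0, 0, 0, 0, 0],
  [19.6, 0, 0, 0, 0, 0],
  [19.6, 0, 0, 0, 0, 0],
  [19.6, 0, 0, 0, 0, 0],
  [19.6, 0, 0, 0, 0, 0],
  [19.6, 0, 0, 0, 0, 0],
  [19.6, 0, 0, 0, 0, 0],
  [0, 0, 0, 0, 0, 0],
  [0, 0, 0, 0, 0, 0],
])

```text
time: 7.57
tool_pos: [0.514, 0.1549, 0.1516]
orientation: [1.209, 1.208, -1.213]
force: [-1.0, -0.5, -0.4]
width: 0.0595
```

Run:
```python
from h import *
s=telemetry.state();print(s["tool_pos"],s["force"])
snap("side","f",(100,400,180,480),2)
```

```text
[0.5139527  0.15485008 0.15156013] [-0.99270474 -0.5049606  -0.41140699]
```

View pics/side_f.png

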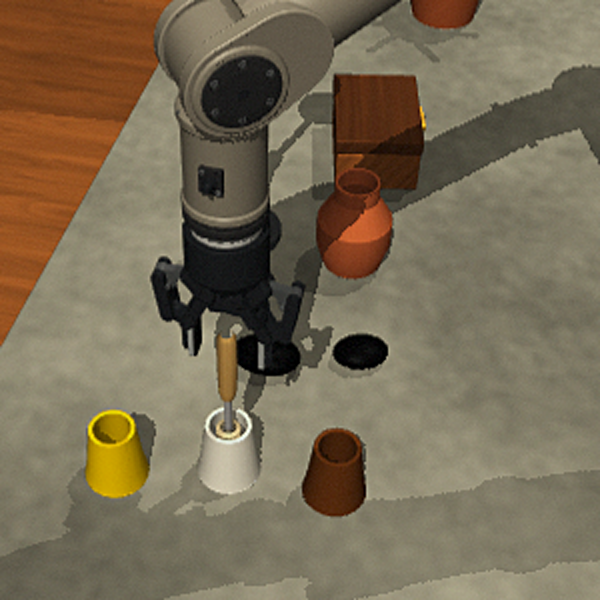

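Run:
```python
from h import *
P=par("side")
print((proj(P,[[.514,.155,.1516],[.514,.155,.165],[.5148,.1565,.208],[.514+.03,.155,.139],[.514-.03,.155,.139],[.514+.03,.155,.152],[.514-.03,.155,.152]])-[180,100])*2)
```

```text
[[228.25013778 371.53950515]
 [228.08435146 362.359098  ]
 [226.27716109 332.79790066]
 [198.78484993 374.13828703]
 [258.29239405 385.97533222]
 [198.38508053 365.36663219]
 [258.38007656 377.22112166]]
```

>>> arm_command([
  [0, 0, 0, 0, 0, 0],
  [0, 0, 0, 0, 0, 0],
  [0, 0, 0, 0, 0, 0],
  [0, 0, 0, 0, 0, 0],
  [0, 0, 0, 0, 0, 0],
  [0, 0, 0, 0, 0, 0],
  [0, 0, 0, 0, 0, 0],
  [0, 0, 0, 0, 0, 0],
], claw=0)

```text
time: 8.28
tool_pos: [0.5152, 0.1571, 0.1533]
orientation: [1.21, 1.208, -1.207]
force: [-0.3, -0.2, 6.3]
width: 0.0181
```

>>> arm_command([
  [-10, 0, 0, 0, 0, 0],
  [-15, 0, 0, 0, 0, 0],
  [-20, 0, 0, 0, 0, 0],
  [-20, 0, 0, 0, 0, 0],
  [-20, 0, 0, 0, 0, 0],
  [-20, 0, 0, 0, 0, 0],
  [-20, 0, 0, 0, 0, 0],
  [-20, 0, 0, 0, 0, 0],
  [-20, 0, 0, 0, 0, 0],
  [-15, 0, 0, 0, 0, 0],
  [0, 0, 0, 0, 0, 0],
  [0, 0, 0, 0, 0, 0],
])

```text
time: 9.28
tool_pos: [0.5141, 0.1569, 0.3324]
orientation: [1.209, 1.209, -1.208]
force: [-0.3, -0.6, -0.9]
width: 0.019
```

```bash
cat > brush.py <<'E'
from h import *
import sys
for n in ("side","scene"):
    s=telemetry.state(); t=s["tool_pos"]; print(t,s["force"],s["width"])
    im,d=snap(n,sys.argv[1]); P=par(n); C=cloud(P,d)
    m=(np.hypot(C[...,0]-t[0],C[...,1]-t[1])<.04)&(C[...,2]<t[2]-.005)&(C[...,2]>t[2]-.16)&(d>0)
    q=C[m]; print(n,m.sum(),q[:,2].min())
    for a in np.arange(t[2]-.15,t[2],.02):
        w=q[abs(q[:,2]-a)<.01]
        if len(w)>4: print("  z-tcp %.3f"%(a-t[2]),(w.mean(0)[:2]-t[:2]).round(4),len(w))
E
python3 brush.py g
```

```text
[0.51409161 0.15694298 0.3323841 ] [-0.25802765 -0.62104435 -0.90572934] 0.01900264795392408
side 569 0.18654551559828747
  z-tcp -0.150 [-0.0018  0.0076] 29
  z-tcp -0.130 [-0.0025  0.0084] 97
  z-tcp -0.110 [-0.003   0.0081] 100
  z-tcp -0.090 [-0.0015  0.005 ] 143
  z-tcp -0.070 [-0.0008  0.0028] 41
  z-tcp -0.050 [-0.0008  0.0024] 42
  z-tcp -0.030 [-0.002   0.0057] 55
  z-tcp -0.010 [-0.0025  0.0067] 62
[0.51359156 0.15653686 0.33128336] [ 0.29975161 -0.20062331 -1.11547496] 0.018280627462134647
scene 278 0.18531878108202737
  z-tcp -0.150 [ 0.0076 -0.0017] 10
  z-tcp -0.130 [ 0.0088 -0.0013] 47
  z-tcp -0.110 [ 0.0064 -0.0012] 51
  z-tcp -0.090 [ 0.0044 -0.0011] 83
  z-tcp -0.070 [ 0.0015 -0.0006] 16
  z-tcp -0.050 [ 0.002  -0.0004] 17
  z-tcp -0.030 [ 0.0054 -0.0011] 24
  z-tcp -0.010 [ 0.0059 -0.0017] 30
```

View pics/side_g.png

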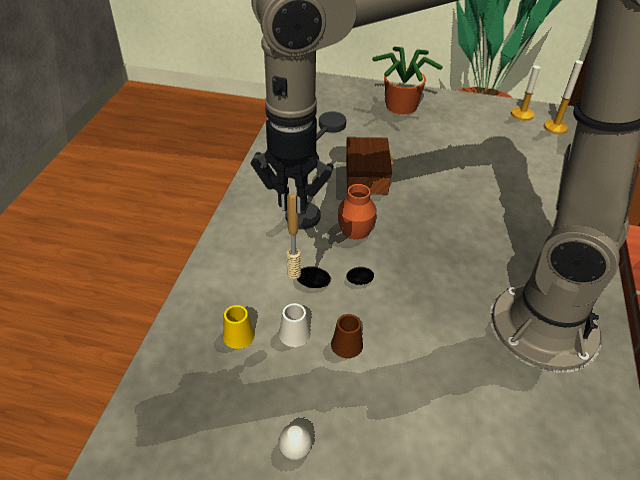

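View pics/scene_g.png

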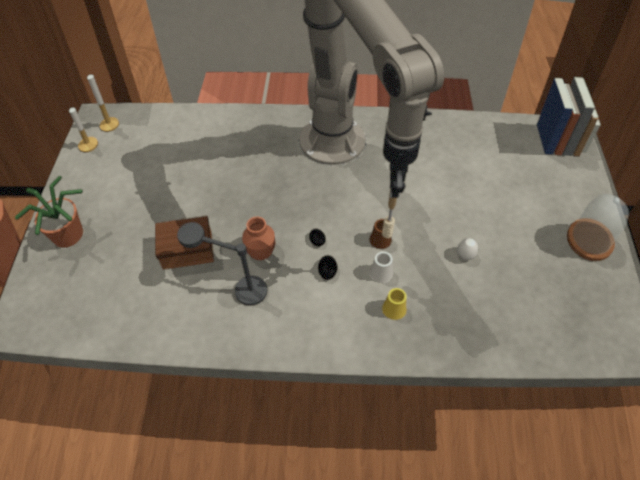

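>>> arm_command([
  [0, -4, 15, 0, 0, 0],
  [0, -5, 29, 0, 0, 0],
  [0, -5, 29, 0, 0, 0],
  [0, -5, 29, 0, 0, 0],
  [0, -5, 29, 0, 0, 0],
  [0, -5, 29, 0, 0, 0],
  [0, -5, 29, 0, 0, 0],
  [0, -5, 29, 0, 0, 0],
  [0, -5, 29, 0, 0, 0],
  [0, -5, 29, 0, 0, 0],
  [0, -5, 29, 0, 0, 0],
  [0, -5, 29, 0, 0, 0],
  [0, -4, 27, 0, 0, 0],
  [0, 0, 15, 0, 0, 0],
  [0, 0, 0, 0, 0, 0],
  [0, 0, 0, 0, 0, 0],
])

```text
time: 10.72
tool_pos: [0.4511, -0.2186, 0.331]
orientation: [1.21, 1.212, -1.209]
force: [0.3, 1.1, -0.9]
width: 0.0187
```

```bash
python3 brush.py h
```

```text
[ 0.45110727 -0.21861015  0.33103842] [ 0.26286675  1.09947004 -0.87555159] 0.018734064967944393
side 424 0.18736086612021552
  z-tcp -0.150 [-0.0017  0.0085] 18
  z-tcp -0.130 [-0.0013  0.0086] 81
  z-tcp -0.110 [-0.0017  0.009 ] 76
  z-tcp -0.090 [-0.0009  0.0063] 98
  z-tcp -0.070 [-0.001   0.0026] 26
  z-tcp -0.050 [-0.0007  0.0029] 26
  z-tcp -0.030 [-0.0009  0.006 ] 43
  z-tcp -0.010 [-0.0007  0.0063] 56
[ 0.45156047 -0.21741216  0.33140354] [-0.07294149  0.4052541  -0.63685728] 0.01862978690955048
scene 262 0.18754893809191775
  z-tcp -0.150 [0.0065 0.0018] 10
  z-tcp -0.130 [0.0073 0.0008] 48
  z-tcp -0.110 [0.0069 0.0019] 49
  z-tcp -0.090 [0.0045 0.0002] 75
  z-tcp -0.070 [ 0.0019 -0.0005] 18
  z-tcp -0.050 [ 0.0027 -0.0001] 13
  z-tcp -0.030 [0.0069 0.0012] 20
  z-tcp -0.010 [0.0074 0.0013] 29
```

View pics/side_h.png

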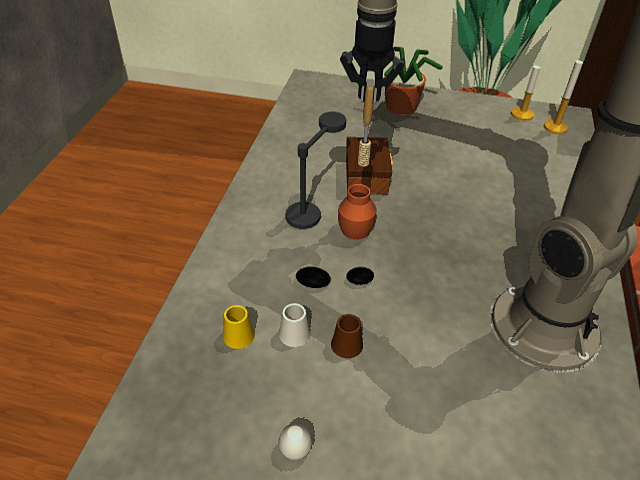

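View pics/scene_h.png

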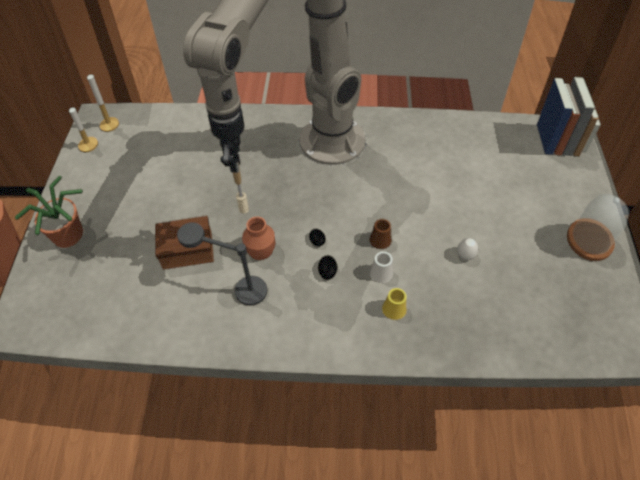

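>>> arm_command([
  [0, 0.5, -13, 0, 0, 0],
  [0, 0.5, -14, 0, 0, 0],
  [12, 0, 0, 0, 0, 0],
  [15, 0, 0, 0, 0, 0],
  [15, 0, 0, 0, 0, 0],
  [0, 0, 0, 0, 0, 0],
  [0, 0, 0, 0, 0, 0],
  [0, 0, 0, 0, 0, 0],
])

```text
time: 11.48
tool_pos: [0.453, -0.1911, 0.2911]
orientation: [1.208, 1.209, -1.207]
force: [0.3, -0.3, -0.2]
width: 0.0184
```

```bash
python3 brush.py i
python3 - <<'E'
import cv2
a=cv2.imread('pics/side_i.png')[90:260,280:440];b=cv2.imread('pics/scene_i.png')[150:320,180:340]
import numpy as np
cv2.imwrite('pics/i2.png',cv2.resize(np.hstack([a,b]),None,fx=2.5,fy=2.5,interpolation=cv2.INTER_CUBIC))
E
```

```text
[ 0.45298191 -0.1910566   0.29114752] [ 0.29473622 -0.31449066 -0.18916995] 0.01840907663998411
side 406 0.1463359017738961
  z-tcp -0.150 [-0.0008  0.0081] 18
  z-tcp -0.130 [-0.0015  0.0078] 73
  z-tcp -0.110 [-0.0008  0.0084] 77
  z-tcp -0.090 [-0.0008  0.0061] 93
  z-tcp -0.070 [-0.0006  0.0029] 25
  z-tcp -0.050 [-0.0006  0.0034] 30
  z-tcp -0.030 [-0.0014  0.0059] 42
  z-tcp -0.010 [-0.0014  0.0069] 48
[ 0.45310075 -0.19148967  0.29136895] [0.71101912 0.28071709 0.11019441] 0.018584301186683874
scene 263 0.1314677218320508
  z-tcp -0.150 [0.0054 0.0047] 14
  z-tcp -0.130 [0.0085 0.0007] 43
  z-tcp -0.110 [0.0071 0.0004] 48
  z-tcp -0.090 [ 0.0036 -0.    ] 77
  z-tcp -0.070 [ 0.0026 -0.0007] 15
  z-tcp -0.050 [ 0.0021 -0.0003] 15
  z-tcp -0.030 [0.0052 0.0005] 21
  z-tcp -0.010 [0.0065 0.0002] 30
```

View pics/i2.png

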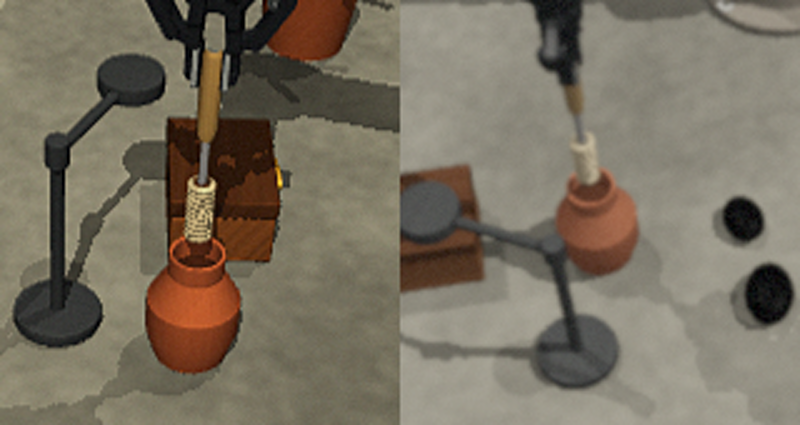

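>>> arm_command([
  [10, 0, 0, 0, 0, 0],
  [10, 0, 0, 0, 0, 0],
  [10, 0, 0, 0, 0, 0],
  [10, 0, 0, 0, 0, 0],
  [10, 0, 0, 0, 0, 0],
  [10, 0, 0, 0, 0, 0],
  [10, 0, 0, 0, 0, 0],
  [10, 0, 0, 0, 0, 0],
  [10, 0, 0, 0, 0, 0],
  [10, 0, 0, 0, 0, 0],
  [0, 0, 0, 0, 0, 0],
])

```text
time: 12.5
tool_pos: [0.4507, -0.1918, 0.1877]
orientation: [1.208, 1.213, -1.211]
force: [0.2, 0.4, -0.1]
width: 0.0187
```

Run:
```python
from h import *
s=telemetry.state();print(s["tool_pos"],s["force"])
import cv2
a=snap("side","j")[0][90:260,280:440];b=snap("scene","j")[0][150:320,180:340]
cv2.imwrite('pics/j2.png',cv2.resize(np.hstack([a,b])[...,::-1],None,fx=2.5,fy=2.5,interpolation=cv2.INTER_CUBIC))
```

```text
[ 0.45074777 -0.19175968  0.18772165] [ 0.16809317  0.42699123 -0.06968282]
```

View pics/j2.png

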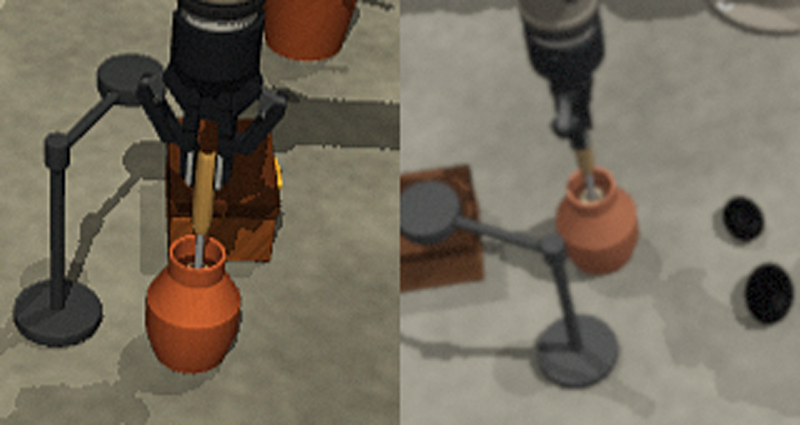

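>>> arm_command([
  [8, 0, 0, 0, 0, 0],
  [8, 0, 0, 0, 0, 0],
  [8, 0, 0, 0, 0, 0],
  [8, 0, 0, 0, 0, 0],
  [2, 0, 0, 0, 0, 0],
  [0, 0, 0, 0, 0, 0],
  [0, 0, 0, 0, 0, 0],
  [0, 0, 0, 0, 0, 0],
])

```text
time: 13.27
tool_pos: [0.4526, -0.1924, 0.1564]
orientation: [1.209, 1.209, -1.209]
force: [-0.3, 1.1, -0.9]
width: 0.0184
```

>>> arm_command([
  [1.5, 0, 0, 0, 0, 0],
  [1.5, 0, 0, 0, 0, 0],
  [0, 0, 0, 0, 0, 0],
  [0, 0, 0, 0, 0, 0],
])

```text
time: 13.6
tool_pos: [0.4522, -0.1923, 0.1531]
orientation: [1.209, 1.209, -1.209]
force: [0.9, 0.1, -0.6]
width: 0.0185
```

Run:
```python
from h import *
for i in range(4):
    s=telemetry.state();print(s["time"],s["tool_pos"],s["force"]); 
    if i<3: eyes.camera("side")
```

```text
13.6 [ 0.45219187 -0.19225638  0.15308923] [ 0.90491781  0.0946908  -0.55769297]
13.65 [ 0.45227462 -0.19227781  0.15314882] [ 1.23204778  0.5738122  -0.20452203]
13.7 [ 0.4522997  -0.19228042  0.15318265] [ 0.06085051  1.13400958 -1.03518851]
13.75 [ 0.45232985 -0.19231149  0.15320128] [-0.02120785  0.37191105  0.16765116]
```

>>> arm_command([
  [-10, 0, 0, 0, 0, 0],
  [-15, 0, 0, 0, 0, 0],
  [-15, 0, 0, 0, 0, 0],
  [-15, 0, 0, 0, 0, 0],
  [-15, 0, 0, 0, 0, 0],
  [-10, 0, 0, 0, 0, 0],
  [0, 0, 0, 0, 0, 0],
  [0, 0, 0, 0, 0, 0],
  [0, 0, 0, 0, 0, 0],
])

```text
time: 14.5
tool_pos: [0.4517, -0.1921, 0.2324]
orientation: [1.209, 1.211, -1.21]
force: [-0.1, 0.6, -1.1]
width: 0.0184
```

>>> arm_command([
  [10, 0, 0, 0, 0, 0],
  [15, 0, 0, 0, 0, 0],
  [15, 0, 0, 0, 0, 0],
  [15, 0, 0, 0, 0, 0],
  [15, 0, 0, 0, 0, 0],
  [10, 0, 0, 0, 0, 0],
  [0, 0, 0, 0, 0, 0],
  [0, 0, 0, 0, 0, 0],
  [0, 0, 0, 0, 0, 0],
])

```text
time: 15.25
tool_pos: [0.4519, -0.1921, 0.1525]
orientation: [1.209, 1.21, -1.209]
force: [-0.5, 1.1, -1.7]
width: 0.0185
```

>>> arm_command([
  [-10, 0, 0, 0, 0, 0],
  [-15, 0, 0, 0, 0, 0],
  [-15, 0, 0, 0, 0, 0],
  [-15, 0, 0, 0, 0, 0],
  [-15, 0, 0, 0, 0, 0],
  [-10, 0, 0, 0, 0, 0],
  [0, 0, 0, 0, 0, 0],
  [0, 0, 0, 0, 0, 0],
  [0, 0, 0, 0, 0, 0],
])

```text
time: 16.0
tool_pos: [0.4517, -0.1921, 0.2324]
orientation: [1.209, 1.21, -1.21]
force: [0.9, 0.5, -0.8]
width: 0.0184
```

>>> arm_command([
  [10, 0, 0, 0, 0, 0],
  [15, 0, 0, 0, 0, 0],
  [15, 0, 0, 0, 0, 0],
  [15, 0, 0, 0, 0, 0],
  [15, 0, 0, 0, 0, 0],
  [10, 0, 0, 0, 0, 0],
  [0, 0, 0, 0, 0, 0],
  [0, 0, 0, 0, 0, 0],
  [0, 0, 0, 0, 0, 0],
])

```text
time: 16.75
tool_pos: [0.4525, -0.1923, 0.1533]
orientation: [1.209, 1.209, -1.209]
force: [-0.9, -0.1, -0.3]
width: 0.0185
```

>>> arm_command([
  [-10, 0, 0, 0, 0, 0],
  [-15, 0, 0, 0, 0, 0],
  [-15, 0, 0, 0, 0, 0],
  [-15, 0, 0, 0, 0, 0],
  [-15, 0, 0, 0, 0, 0],
  [-10, 0, 0, 0, 0, 0],
  [0, 0, 0, 0, 0, 0],
  [0, 0, 0, 0, 0, 0],
  [0, 0, 0, 0, 0, 0],
])

```text
time: 17.5
tool_pos: [0.4518, -0.1921, 0.2326]
orientation: [1.209, 1.21, -1.21]
force: [0.7, -0.0, -0.6]
width: 0.0183
```

```bash
python3 vase.py k
python3 - <<'E'
from h import *
from scipy.optimize import least_squares
z={}
for n in("scene","side"):
    im,d=eyes.camera(n); C=cloud(par(n),d); X,Y,Z=C[...,0],C[...,1],C[...,2]; hsv=cv2.cvtColor(im,cv2.COLOR_RGB2HSV)
    ms=(X>.46)&(X<.56)&(Y>.1)&(Y<.21)&(Z>.01)&(Z<.073)&(hsv[...,1]<60); q=C[ms]
    f=least_squares(lambda c:np.hypot(q[:,0]-c[0],q[:,1]-c[1])-(.034-.010*q[:,2]/.074),[.5,.15],loss='soft_l1',f_scale=.002);print(n,"stand",f.x,ms.sum())
    m=(X>.46)&(X<.56)&(Y>.1)&(Y<.21)&(Z>.07)&(Z<.08); uv=np.argwhere(m)[:,::-1].astype(np.float32); c,ax,_=cv2.fitEllipse(cv2.convexHull(uv)); print(" rim",onz(par(n),[c],.074))
E
```

```text
[ 0.45175974 -0.19212274  0.23259808]
scene body [ 0.4533 -0.191   0.0424]
 neck [ 0.451  -0.1922] 89
 rim ellipse (256.0244140625, 224.56173706054688) (15.549509048461914, 18.98695182800293) [[ 0.4544 -0.1905  0.126 ]]
 lamp [[0.455, -0.367, 0.201], [0.603, -0.188, 0.225]]
side body [ 0.4514 -0.189   0.0429]
 neck [ 0.4518 -0.1926] 171
 rim ellipse (358.5179748535156, 191.16905212402344) (15.76171875, 22.450830459594727) [[ 0.4509 -0.187   0.126 ]]
 lamp [[0.452, -0.365, 0.2], [0.6, -0.182, 0.225]]
scene stand [0.51583038 0.15650878] 473
 rim [[0.51770793 0.15621997 0.074     ]]
side stand [0.51547701 0.15728046] 884
 rim [[0.51490105 0.16034126 0.074     ]]
```

View pics/side_k.png

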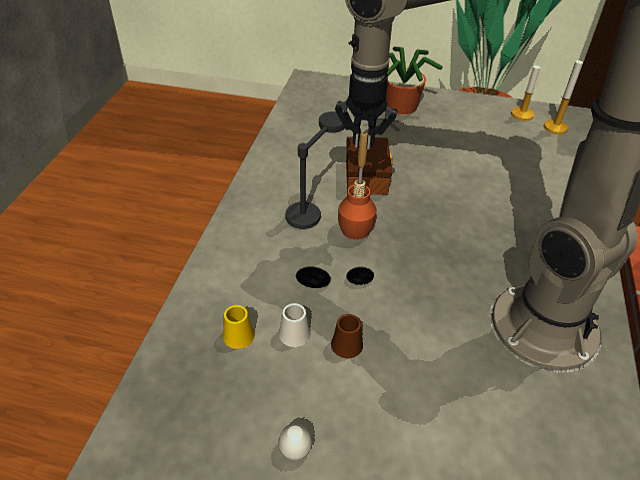

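>>> arm_command([
  [-20, 0, 0, 0, 0, 0],
  [-20, 0, 0, 0, 0, 0],
  [-20, 0, 0, 0, 0, 0],
  [-20, 0, 0, 0, 0, 0],
  [-20, 0, 0, 0, 0, 0],
  [0, 0, 0, 0, 0, 0],
  [0, 0, 0, 0, 0, 0],
])

```text
time: 18.28
tool_pos: [0.4527, -0.1923, 0.3334]
orientation: [1.209, 1.208, -1.208]
force: [-0.9, -0.1, -0.7]
width: 0.0191
```

>>> arm_command([
  [0, 3, -15, 0, 0, 0],
  [0, 5, -29, 0, 0, 0],
  [0, 5, -29, 0, 0, 0],
  [0, 5, -29, 0, 0, 0],
  [0, 5, -29, 0, 0, 0],
  [0, 5, -29, 0, 0, 0],
  [0, 5, -29, 0, 0, 0],
  [0, 5, -29, 0, 0, 0],
  [0, 5, -29, 0, 0, 0],
  [0, 5, -29, 0, 0, 0],
  [0, 5, -29, 0, 0, 0],
  [0, 5, -29, 0, 0, 0],
  [0, 5, -15, 0, 0, 0],
  [0, 0, 0, 0, 0, 0],
  [0, 0, 0, 0, 0, 0],
  [0, 0, 0, 0, 0, 0],
])

```text
time: 19.62
tool_pos: [0.5147, 0.1553, 0.3317]
orientation: [1.208, 1.209, -1.212]
force: [0.6, -0.4, 0.3]
width: 0.0189
```

```bash
python3 brush.py l
```

```text
[0.51473031 0.15534015 0.33171349] [ 0.5691865  -0.36262273  0.34654557] 0.018876349688840912
side 566 0.1884035260265775
  z-tcp -0.150 [-0.0015  0.0052] 10
  z-tcp -0.130 [-0.0021  0.0071] 104
  z-tcp -0.110 [-0.0029  0.0071] 105
  z-tcp -0.090 [-0.0017  0.004 ] 148
  z-tcp -0.070 [-0.0004  0.002 ] 40
  z-tcp -0.050 [-0.0009  0.0018] 42
  z-tcp -0.030 [-0.0018  0.0052] 46
  z-tcp -0.010 [-0.0024  0.0061] 71
[0.51493149 0.15501707 0.33202418] [ 0.62803446 -0.28818034 -1.06621677] 0.018350511905377304
scene 278 0.19125415512823807
  z-tcp -0.130 [ 0.009  -0.0029] 51
  z-tcp -0.110 [ 0.0072 -0.0016] 54
  z-tcp -0.090 [ 0.0034 -0.0018] 78
  z-tcp -0.070 [ 0.0038 -0.0018] 25
  z-tcp -0.050 [ 0.002  -0.0008] 18
  z-tcp -0.030 [ 0.0064 -0.001 ] 18
  z-tcp -0.010 [ 0.0065 -0.0021] 33
```

>>> arm_command([
  [20, 0.5, -2, 0, 0, 0],
  [20, 0, 0, 0, 0, 0],
  [20, 0, 0, 0, 0, 0],
  [20, 0, 0, 0, 0, 0],
  [12, 0, 0, 0, 0, 0],
  [8, 0, 0, 0, 0, 0],
  [0, 0, 0, 0, 0, 0],
  [0, 0, 0, 0, 0, 0],
])

```text
time: 20.38
tool_pos: [0.516, 0.1585, 0.2335]
orientation: [1.21, 1.209, -1.209]
force: [0.6, 0.3, -0.7]
width: 0.0184
```

Run:
```python
from h import *
s=telemetry.state();print(s["tool_pos"],s["force"])
a=snap("side","m")[0][220:370,220:370];b=snap("scene","m")[0][180:330,310:460]
cv2.imwrite('pics/m2.png',cv2.resize(np.hstack([a,b])[...,::-1],None,fx=2.6,fy=2.6,interpolation=cv2.INTER_CUBIC))
```

```text
[0.5160194  0.15850412 0.23351236] [ 0.62838915  0.32523821 -0.72921392]
```

View pics/m2.png

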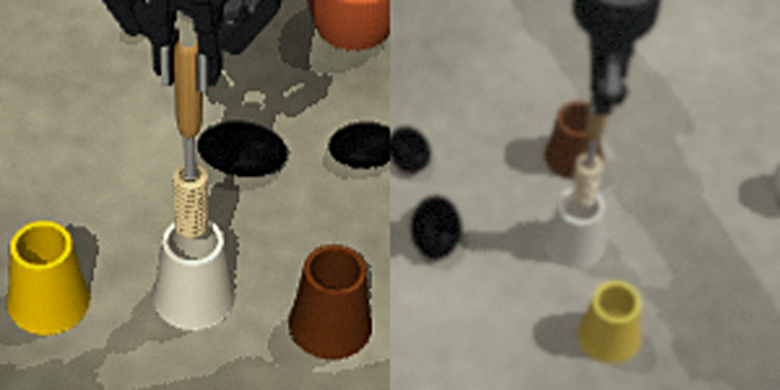

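>>> arm_command([
  [10, 0, 0, 0, 0, 0],
  [10, 0, 0, 0, 0, 0],
  [10, 0, 0, 0, 0, 0],
  [10, 0, 0, 0, 0, 0],
  [10, 0, 0, 0, 0, 0],
  [10, 0, 0, 0, 0, 0],
  [8, 0, 0, 0, 0, 0],
  [6, 0, 0, 0, 0, 0],
  [4, 0, 0, 0, 0, 0],
  [0, 0, 0, 0, 0, 0],
  [0, 0, 0, 0, 0, 0],
  [0, 0, 0, 0, 0, 0],
])

```text
time: 21.48
tool_pos: [0.5161, 0.159, 0.1556]
orientation: [1.21, 1.209, -1.208]
force: [-0.9, 0.9, -1.2]
width: 0.0181
```

Run:
```python
from h import *
s=telemetry.state();print(s["tool_pos"],s["force"])
a=snap("side","n")[0][220:370,220:370];b=snap("scene","n")[0][180:330,310:460]
cv2.imwrite('pics/n2.png',cv2.resize(np.hstack([a,b])[...,::-1],None,fx=2.6,fy=2.6,interpolation=cv2.INTER_CUBIC))
```

```text
[0.51610135 0.15897179 0.15556711] [-0.88126096  0.90059973 -1.16005454]
```

View pics/n2.png

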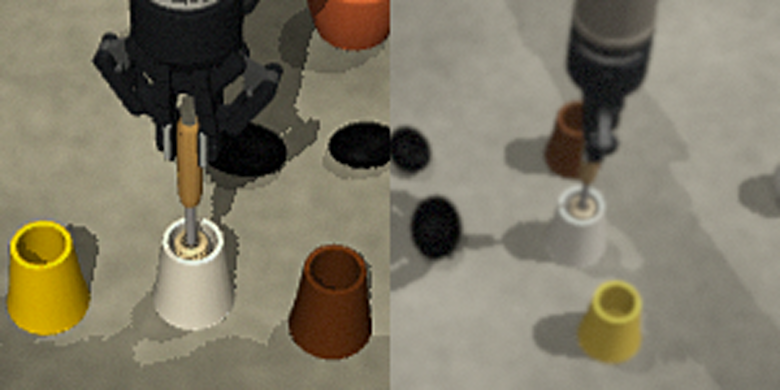

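>>> arm_command([
  [1, 0, 0, 0, 0, 0],
  [1, 0, 0, 0, 0, 0],
  [0, 0, 0, 0, 0, 0],
  [0, 0, 0, 0, 0, 0],
])

```text
time: 21.92
tool_pos: [0.5156, 0.1587, 0.153]
orientation: [1.209, 1.209, -1.209]
force: [-0.7, -0.4, -0.2]
width: 0.0189
```

>>> arm_command([
  [0, 0, 0, 0, 0, 0],
  [0, 0, 0, 0, 0, 0],
  [0, 0, 0, 0, 0, 0],
  [0, 0, 0, 0, 0, 0],
  [0, 0, 0, 0, 0, 0],
  [0, 0, 0, 0, 0, 0],
  [0, 0, 0, 0, 0, 0],
  [0, 0, 0, 0, 0, 0],
], claw=0.7)

```text
time: 22.58
tool_pos: [0.5157, 0.1587, 0.1531]
orientation: [1.209, 1.209, -1.209]
force: [0.2, 0.3, -0.6]
width: 0.0596
```

Run:
```python
from h import *
s=telemetry.state();print(s["tool_pos"],s["force"])
a=snap("side","o")[0][220:370,220:370];b=snap("scene","o")[0][180:330,310:460]
cv2.imwrite('pics/o2.png',cv2.resize(np.hstack([a,b])[...,::-1],None,fx=2.6,fy=2.6,interpolation=cv2.INTER_CUBIC))
```

```text
[0.51568492 0.15874099 0.1530901 ] [ 0.16957608  0.28093991 -0.64054346]
```

View pics/o2.png

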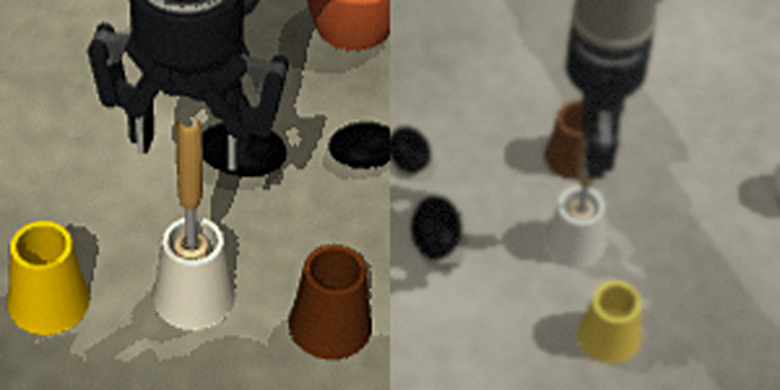

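Released and standing. I'll go straight up, then check everything.

>>> arm_command([
  [-15, 0, 0, 0, 0, 0],
  [-20, 0, 0, 0, 0, 0],
  [-20, 0, 0, 0, 0, 0],
  [-20, 0, 0, 0, 0, 0],
  [-20, 0, 0, 0, 0, 0],
  [-20, 0, 0, 0, 0, 0],
  [-20, 0, 0, 0, 0, 0],
  [0, 0, 0, 0, 0, 0],
  [0, 0, 0, 0, 0, 0],
  [0, 0, 0, 0, 0, 0],
])

```text
time: 23.52
tool_pos: [0.5152, 0.1584, 0.2872]
orientation: [1.208, 1.21, -1.21]
force: [-1.7, 0.1, -0.1]
width: 0.0601
```

```bash
python3 vase.py p
python3 - <<'E'
from h import *
from scipy.optimize import least_squares
for n in("scene","side"):
    z=np.load(n+"0.npz"); im,d=eyes.camera(n); P=par(n)
    for t,im,d in(("start",z["im"],z["d"]),("now",im,d)):
        C=cloud(P,d); X,Y,Z=C[...,0],C[...,1],C[...,2]; hsv=cv2.cvtColor(im,cv2.COLOR_RGB2HSV)
        q=C[(X>.46)&(X<.56)&(Y>.1)&(Y<.21)&(Z>.01)&(Z<.073)&(hsv[...,1]<60)]
        f=least_squares(lambda c:np.hypot(q[:,0]-c[0],q[:,1]-c[1])-(.034-.010*q[:,2]/.074),[.5,.15],loss='soft_l1',f_scale=.002);print(n,t,"stand",f.x.round(4))
        for a,b in((.13,.16),(.175,.2)):
            q=C[(X>.46)&(X<.56)&(Y>.1)&(Y<.21)&(Z>a)&(Z<b)]
            f=least_squares(lambda c:np.hypot(q[:,0]-c[0],q[:,1]-c[1])-.01,[.5,.15],loss='soft_l1',f_scale=.002);print("  brush",a,f.x.round(4))
        q=Z[(X>.46)&(X<.56)&(Y>.1)&(Y<.21)&(Z<.23)]; print("  brush top",np.percentile(q,99.8).round(4))
        for nm,b in(("box",(.38,.56,-.5,-.3,.01,.09)),("timer",(.4,.5,.34,.46,.01,.08)),("peb_s",(.36,.46,-.07,.02,.012,.04)),("peb_l",(.47,.57,-.04,.05,.012,.04))):
            q=C[(X>b[0])&(X<b[1])&(Y>b[2])&(Y<b[3])&(Z>b[4])&(Z<b[5])]; print("  ",nm,q.mean(0).round(4))
E
```

```text
[0.51518757 0.15843926 0.28723576]
scene body [ 0.4529 -0.1916  0.0428]
 neck [ 0.4507 -0.1921] 81
 rim ellipse (255.76226806640625, 224.56591796875) (16.029211044311523, 19.070199966430664) [[ 0.4545 -0.1912  0.126 ]]
 lamp [[0.521, -0.367, 0.202], [0.602, -0.193, 0.224]]
side body [ 0.4514 -0.1875  0.0417]
 neck [ 0.4517 -0.1913] 136
 rim ellipse (358.45123291015625, 191.305908203125) (15.702032089233398, 22.599849700927734) [[ 0.4509 -0.1865  0.126 ]]
 lamp [[0.518, -0.367, 0.201], [0.581, -0.249, 0.221]]
scene start stand [0.5141 0.1567]
  brush 0.13 [0.5312 0.1545]
  brush 0.175 [0.5306 0.1518]
  brush top 0.2063
   box [ 0.4789 -0.3996  0.0693]
   timer [0.4585 0.3979 0.0498]
   peb_s [ 0.4154 -0.0287  0.0227]
   peb_l [0.5195 0.0054 0.0274]
scene now stand [0.5146 0.1565]
  brush 0.13 [0.5329 0.1564]
  brush 0.175 [0.5327 0.156 ]
  brush top 0.206
   box [ 0.4836 -0.4069  0.0664]
   timer [0.4582 0.3981 0.0498]
   peb_s [ 0.4155 -0.0288  0.0229]
   peb_l [0.5198 0.0055 0.0276]
side start stand [0.5155 0.1562]
  brush 0.13 [0.5154 0.1563]
  brush 0.175 [0.5154 0.1563]
  brush top 0.2075
   box [ 0.4494 -0.3917  0.0678]
   timer [0.4435 0.4142 0.0523]
   peb_s [ 0.4094 -0.0215  0.0223]
   peb_l [0.5096 0.0144 0.0271]
side now stand [0.5156 0.1564]
  brush 0.13 [0.5167 0.1562]
  brush 0.175 [0.5165 0.1559]
  brush top 0.2074
   box [ 0.4564 -0.3799  0.0693]
   timer [0.4435 0.4142 0.0521]
   peb_s [ 0.4096 -0.0211  0.0224]
   peb_l [0.51   0.0146 0.027 ]
```

View pics/side_p.png

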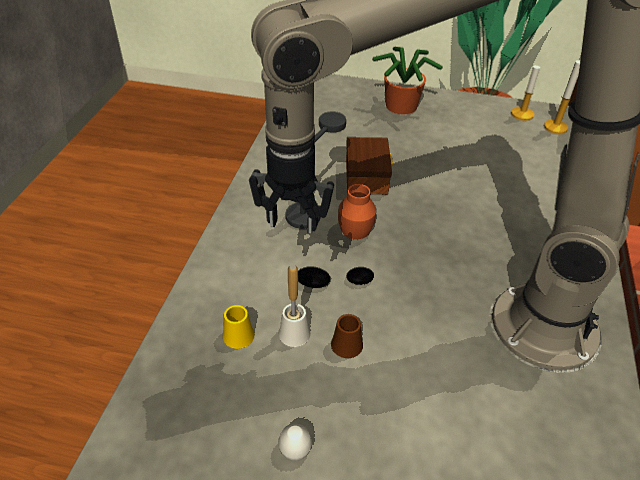

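```bash
python3 -c "
from h import *
print(telemetry.state()['time']); print(sign_off())"
```

```text
23.7167
the job is handed in; nothing more can be done
None
```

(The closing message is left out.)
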